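# Hold a brass post square on its copper base plate

## Robot

A 7-joint arm with a two-finger parallel gripper is mounted at the origin on the work surface. World frame = base frame: x ahead of the robot, y to its left, z up, the work surface at z = 0. Lengths are in m, angles in rad, forces in N, time in s.
With the tool pointing down it reaches from about 0.4 to 0.925 m from the base axis. Payload 4.1 kg.
Tool frame: the origin (TCP) lies on the mounting face of the last link; the fingertips stand 173 mm ahead of it and the grasp point (between the pads) lies 155 mm ahead of it; z points along the fingers, y is the line along which they close (so a half turn about z gives the same grasp; the last joint's range is limited). The gripper opens to 85 mm and grips with 20 to 120 N. Pads are 22 mm wide; open, the fingers measure 114 mm over their backs; the gripper's body (76 mm by 85 mm) begins 54 mm behind the grasp point. The pads swing forward as they close: fully open they stand 13 mm farther back than shut.
Start: joints at [-1.266, 0.398, 0.045, 1.537, -0.019, 1.207, -0.051], TCP at [0.255, 0.598, 0.405] pointing down, gripper open.
Joint ranges: [-2.82, 2.82], [-0.49, 2.23], [-1.37, 1.46], [0, 2.46], [-1.36, 4.5], [0.23, 2], [-2.94, 2.94]. Speed limits (rad/s): [2.57, 2.57, 3.14, 3.14, 3.14, 3.14, 3.14].

## Interface

Orientations are given as a unit quaternion [w, x, y, z].
In Python, from bench import ctrl gives the robot as it stands. The module is installed in compiled form; this text tells all that it offers.
- The arm moves only by the shell command python3 -m jog 'ROWS'. ROWS is JSON, a list that holds one entry, the list of rows, each a list of 7 numbers: the opening in per cent of the stroke, from 0 (shut) to 100 (fully open), then the shift along the tool's x, y, z in mm, then the turn, a rotation vector about the tool's x, y, z in degrees. In form: [[[gripper, dx, dy, dz, ax, ay, az], ...]]. A call has 1 to 5 rows; each row is the pose to reach, as a shift and turn from the pose commanded when the call began, along the tool's axes at that moment; what a row does not reach only later rows make up. A row lasts 1/8 s, in which the tool goes at most 62.5 mm and 10.7 degrees, less where a joint would pass 70% of its speed; a pose out of reach is approached as far as the arm can. A call with a gripper value outside its range is refused whole. The fingers move at their own pace and stop on an object; the grip force is fixed at half the most. Time passes only in rows, so rows that repeat a pose let the fingers close. It gives the time, the measured TCP pose, the force, the opening and the grip force at its end, in the units of the state.
- ctrl.state(): the state, without advancing time (a new reading comes with each control period).
- ctrl.capture(name): name is "side" or "top" or "wrist"; returns (picture, depth): 384x512x3 uint8, blue, green, red; 384x512 float32, m along the optical axis (not along the pixel's ray), 0 where there is no reading.
- ctrl.camera_model(name): a dict with "camera_matrix" (3x3 intrinsics, pixels), "R" (3x3) and "t" (3): a world point X has camera coordinates R X + t. Camera axes: x right, y down, z forward; pixel columns grow to the right and rows downward; lengths in m; the calibration is good to about 2 mm. A picture is of the moment at which its call begins: read the wrist's pose just before it. camera_model takes no time and is no camera call; for the wrist camera it gives the pose at the moment of the call.
- ctrl.close_job(): hands the job in; it is judged then, once.
The state is a dict: "t": time; "joint_positions": joint angles; "joint_vel": joint speeds; "tau": joint torques, N m; "eef_pos": TCP position; "tcp_rot": TCP orientation; "contact_force": force on the tool from outside, world axes, zero at the start; "moment": the same for the moment, N m; "width": finger opening in m; "grasp_force": force on a finger pad.
Only numpy, scipy, OpenCV 4.12 (cv2) and the standard library are available. Lean on these libraries where they do the work, as an engineer would, in place of code of your own. Each camera call takes 0.05 s, during which the arm holds its last target. There are 200 camera calls.

## Task

On the assembly fixture, slide the brass post along the back bar, standing on the copper plate and never lifted or tipped, from the scribed outline it stands on to the other, empty one. Then take the try square and press it into the corner between the copper plate and the post's front face (the face away from the back bar), stock down on the plate with the blade end against the post, until both faces touch and the post is home against the bar. Finish while still gripping the square and pressing it there, holding the post square, and leave the other things on the bench where they are.

Things in the scene. Friction and masses are not known exactly. Their poses are not given: they have to be found in the camera images.
- fixture: fixed steel fixture plate 200 (x) x 260 (y) x 12 mm lying on the bench, -x side towards the robot; a copper plate and a back bar sit on it. Origin: centre of its underside, x towards the back bar, y along the bar, z up
- plate_top (a point): centre of the top of the fixed copper plate, 155 (x) x 180 (y) x 6 mm, 18 mm above the fixture's origin and 12.5 mm nearer the robot along x. Axes as the fixture's. The post stands and slides on this top. Smooth metal, friction about 0.2
- bar_face (a point): middle of the bottom edge of the back bar's front face, on the copper plate's top at fixture x = +65 mm. The fixed steel bar is 250 mm long (y), 25 mm deep (x), its top 24 mm above this point, two screw heads 33 mm above it at y = +-105 mm. Axes as the fixture's
- outline_empty: the empty scribed outline (27 mm square of thin dark lines) on the copper plate: where the post must go. Origin at its centre on the plate's top, axes as the fixture's. A post whose middle is over this point stands 1 mm clear of the back bar
- outline_used: the same outline 110 mm away along the bar, on which the post stands at the start. Origin at its centre on the plate's top, axes as the fixture's
- post_center (a point): centre of the brass post, a loose upright square bar 25 x 25 mm, 80 mm high, about 0.35 kg (this point is 40 mm above its foot). x towards the back bar, z up; its front face is at x = -12.5 mm. At the start it stands 1 to 4 mm clear of the back bar
- square_grip (a point): grip point of the loose try square (0.24 kg), standing on its stock on the bench left or right of the fixture. Light wooden stock with brass facings 120 (x) x 18 (y) x 32 mm high; steel blade at its +x end. Point: mid-thickness, 25 mm above the underside, 80 mm behind the +x end face, 40 mm from the other end; grip across y from above. x along the stock to the blade end, z up
- square_heel (a point): outer corner of the same square: middle of the bottom edge of its +x end face, 80 mm ahead (+x) of the grip point and 25 mm below it. The blade, 5 mm thick (y) and 24 mm wide (x), rises to 84 mm above this point, its outer edge flush with that end face. Axes as the grip point's
- flux_jar: amber glass jar with a steel lid, 56 mm across, 62 mm high, standing on the bench; leave it alone. Origin at the centre of its underside
- dish: white ceramic flux dish, 34 mm across, 16 mm high, on the steel fixture plate beside the copper plate; leave it alone. Origin at the centre of its underside
- tweezers: steel tweezers, 125 x 13 x 7 mm, lying on the steel fixture plate beside the copper plate; leave them alone. Origin under their middle, x along them
- file: file with a wooden handle, 255 mm long, 28 mm high, lying on the bench near the robot; leave it alone. Origin 150 mm from the handle's end, x towards its tip
- saw: piercing saw lying flat, wooden handle and steel U frame, 255 x 115 mm, 30 mm high; leave it alone. Origin 180 mm from the handle's end, x away from the handle
- torch: brass hand torch with a black nozzle, about 220 x 60 mm, 24 mm high, lying on the bench; leave it alone. Origin under its middle, x towards the nozzle
- hammer: small hammer lying on the bench, 260 mm long, 26 mm high, head 80 mm across; leave it alone. Origin under its middle, x along the handle towards the head
There are look-alikes about, which are no part of the job. What is shaped like the part that bears post_center but purple is not meant. What is shaped like the part that bears square_grip but red is not meant.

How it is judged:
On the way, in this order (a step that is already met when the one before it is completed fails the run):
1. the post stands on the empty outline (x of post_center in the frame of outline_empty between -0.006 and 0.006 m and y of post_center in the frame of outline_empty between -0.006 and 0.006 m and angle between post_center's own z axis and vertical below 0.05 rad and linear speed of post below 0.02 m/s), for 0.2 s.
2. the gripped square is pressed into the corner, touching plate and post (contact force between the fingers and square above 2 N and contact force between square and fixture above 1 N and contact force between square and post above 1 N and z of square_heel in the frame of fixture between 0.016 and 0.02 m and x of square_heel in the frame of post_center between -0.015 and -0.01 m and y of square_heel in the frame of post_center between -0.012 and 0.012 m and angle between the z axis of square_heel and the z axis of fixture, either way round below 0.03 rad and angle between the x axis of square_heel and the x axis of fixture, either way round below 0.05 rad), for 0.5 s.
At the end, for the whole second after the job is handed in: The held square (grip over 2 N) touches plate (1 N, 2 mm) and post's front face (1 N, 2.5 mm), upright to 0.03 rad, in line with the fixture to 0.05; the post stands upright (0.03), parallel to the bar (0.05) and within 1.5 mm of it, within 6 mm of the empty outline's centre in x and y; all at rest (all of step 2 and x of post_center in the frame of outline_empty between -0.006 and 0.006 m and y of post_center in the frame of outline_empty between -0.006 and 0.006 m and angle between post_center's own z axis and vertical below 0.03 rad and angle between the x axis of post_center and the x axis of fixture, either way round below 0.05 rad and z of post_center in the frame of fixture below 0.06 m and x of post_center in the frame of bar_face above -0.014 m and linear speed of each of square, post below 0.01 m/s); the arm keeps its last pose, push and grip.
It fails at once if the post is lifted off the plate (z of post_center in the frame of fixture above 0.0625 m).
It fails at once if the post is tipped (angle between post_center's own z axis and vertical above 0.2 rad).
It fails at once if one of the other things on the bench is moved (distance of any of flux_jar, dish, tweezers, file, saw, torch, hammer from where it was at the start of the episode above 0.02 m).
It also fails if it takes over 72 s, if anything falls off the work surface, if the arm or the gripper's body presses on something with over 40 N, if the wrist force passes 120 N, or if a joint passes its speed limit or range.

## Working session

There is one attempt and no reset: what is moved stays moved. The work goes in short steps, Python scripts to look and compute and a shell command to move; the robot and the scene stay as the last step left them, time stands still between calls to the robot, and variables do not carry over. Pictures are saved under pics/ and viewed, at most 10 in all, crops included, and the job is handed in when it is done.

```bash
mkdir -p pics; cat > h.py <<'E'
import numpy as np, cv2
from bench import ctrl
def cap(n):
    m=ctrl.camera_model(n); p,d=ctrl.capture(n); return p,d,m
def ray(m,u,v,z):
    K=np.array(m["camera_matrix"]);R=np.array(m["R"]);t=np.array(m["t"])
    c=-R.T@t; d=R.T@np.linalg.inv(K)@np.array([u,v,1.]); return c+d*(z-c[2])/d[2]
def pts(m,d):
    K=np.array(m["camera_matrix"]);R=np.array(m["R"]);t=np.array(m["t"])
    v,u=np.mgrid[:d.shape[0],:d.shape[1]]
    P=np.stack([(u-K[0,2])/K[0,0]*d,(v-K[1,2])/K[1,1]*d,d],-1)
    return (P-t)@R
def proj(m,X):
    K=np.array(m["camera_matrix"]);c=np.array(m["R"])@X+np.array(m["t"]); q=K@c; return q[:2]/q[2]
E
python3 - <<'E'
from h import *
for n in("top","side"):
    p,d,m=cap(n); cv2.imwrite(f"pics/{n}0.png",p); np.savez(f"{n}0.npz",p=p,d=d,**m)
    print(n,np.round(m["camera_matrix"],1).tolist(),np.round(-np.array(m["R"]).T@m["t"],3), np.round(m["R"],2).tolist())
s=ctrl.state(); print({k:np.round(v,3) for k,v in s.items()})
E
```

```text
top [[407.3, 0.0, 251.0], [0.0, 407.3, 193.3], [0.0, 0.0, 1.0]] [ 0.468 -0.041  1.358] [[-0.0, -1.0, -0.02], [-1.0, 0.0, -0.06], [0.06, 0.01, -1.0]]
side [[478.6, 0.0, 261.7], [0.0, 478.6, 189.2], [0.0, 0.0, 1.0]] [ 0.12 -1.04  0.68] [[0.92, -0.4, -0.01], [-0.21, -0.45, -0.87], [0.34, 0.8, -0.49]]
{'t': np.float64(0.1), 'joint_positions': array([-1.266,  0.399,  0.045,  1.538, -0.019,  1.207, -0.051]), 'joint_vel': array([-0.002, -0.001, -0.   , -0.002, -0.001,  0.   ,  0.001]), 'tau': array([ 4.0000e-03, -4.7626e+01,  1.3700e+00, -2.5495e+01,  1.2000e-02,
        5.0000e-03, -0.0000e+00]), 'eef_pos': array([0.255, 0.597, 0.404]), 'tcp_rot': array([-0.   ,  0.2  ,  0.98 , -0.001]), 'contact_force': array([-0.115,  0.093, -0.234]), 'moment': array([ 0.003, -0.02 , -0.012]), 'grasp_force': np.float64(0.0), 'width': np.float64(0.086)}
```

View pics/top0.png

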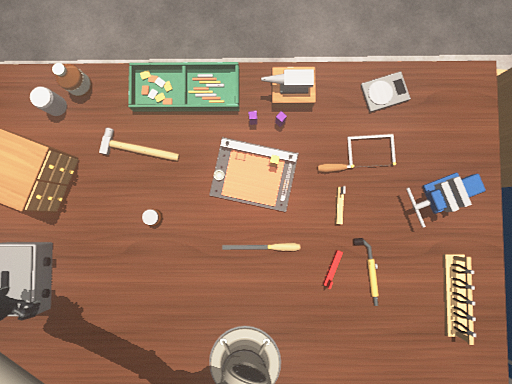

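View pics/side0.png

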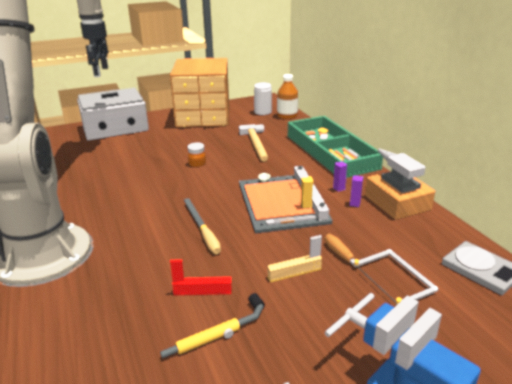

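Candidates (top view):
- **Post:** brass at (274,160). The purple look-alikes are at (253,115) and (281,117).
- **Square:** wood and brass at (340,205). The red look-alike is at (333,268).

By the description I choose the brass post and the wooden square, and check both in one close crop.

```bash
python3 - <<'E'
from h import *
z=np.load("top0.npz"); p,d=z["p"],z["d"]; m=z
P=pts(m,d)
cv2.imwrite("pics/c1.png",cv2.resize(p[130:235,200:360],None,fx=5,fy=5,interpolation=cv2.INTER_CUBIC))
def rep(name,mask):
    mask=mask.astype(np.uint8); n,l,st,ce=cv2.connectedComponentsWithStats(mask)
    for i in range(1,n):
        if st[i,4]<15: continue
        Q=P[l==i]; r=cv2.minAreaRect((Q[:,:2]*1000).astype(np.float32))
        print(name,st[i,4],np.round(ce[i]),"rect mm",np.round(r[0],1),np.round(r[1],1),round(r[2],1),"z",np.round(np.percentile(Q[:,2],[5,50,95])*1000,1))
roi=np.zeros(d.shape,bool); roi[125:240,200:365]=1
hsv=cv2.cvtColor(p,cv2.COLOR_BGR2HSV)
rep("fix",roi&(P[...,2]>.006)&(P[...,2]<.3)&(np.arange(512)[None]<305))
rep("copper",roi&(P[...,2]>.013)&(P[...,2]<.024)&(np.arange(512)[None]<300))
rep("bar",roi&(P[...,2]>.034)&(P[...,2]<.06)&(np.arange(512)[None]<305))
rep("post",roi&(P[...,2]>.08)&(np.arange(512)[None]<305))
rep("sq",roi&(P[...,2]>.02)&(np.arange(512)[None]>328)&(np.arange(384)[:,None]>178))
rep("blade",roi&(P[...,2]>.05)&(np.arange(512)[None]>328)&(np.arange(384)[:,None]>178))
E
```

```text
fix 4685 [253. 174.] rect mm [612.4 -26.3] [267.8 203.9] 78.0 z [10.1 18.2 45.3]
copper 3015 [252. 178.] rect mm [597.9 -23.7] [258.7 167.5] 77.8 z [13.7 18.2 22.5]
bar 591 [257. 150.] rect mm [689.  -43.5] [250.  26.] 77.6 z [38.1 43.2 49.2]
post 70 [274. 159.] rect mm [650.7 -93.6] [24.1 24.2] 75.9 z [ 89.5  98.3 101.3]
sq 248 [339. 204.] rect mm [ 517.6 -181.4] [273.3 120.1] 85.8 z [26.9 33.2 83.6]
blade 32 [342. 190.] rect mm [ 556.2 -309.6] [ 5.7 24.4] 89.0 z [57.5 81.  86.6]
```

View pics/c1.png

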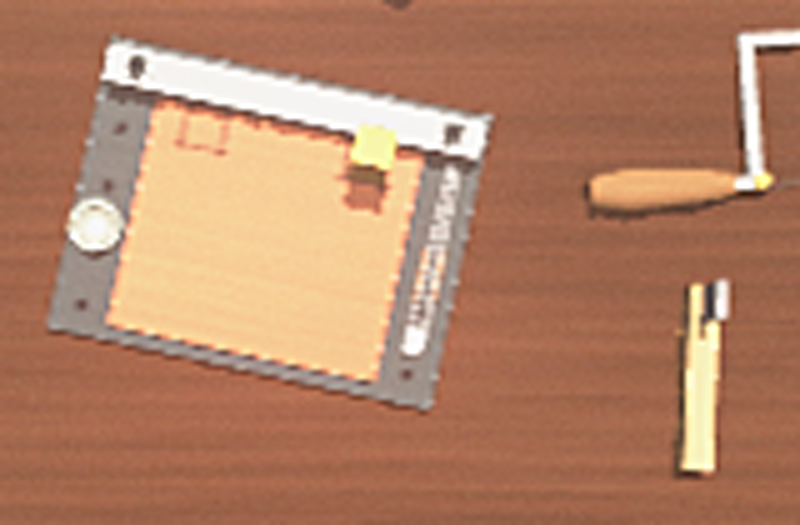

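The crop confirms both choices: the brass post at crop (373,148) on the right outline, and the wooden square at crop (700,390) with its steel blade at (721,300), towards +x. The empty outline is at crop (203,132), the dish at (95,225) and the tweezers at (432,265). Next I hover over the fixture for a closer look.

```bash
cat >> h.py <<'E'
from scipy.spatial.transform import Rotation as Ro
def goto(x,y,z,yaw_deg):
    "tool shift (mm) and turn about tool z (deg) to TCP x,y,z pointing down with tool y at yaw (mod 180)"
    s=ctrl.state(); q=np.array(s["tcp_rot"]); R=Ro.from_quat(q[[1,2,3,0]]); M=R.as_matrix()
    sh=M.T@(np.array([x,y,z])-s["eef_pos"])*1000
    a=np.deg2rad(yaw_deg); yv=np.array([np.cos(a),np.sin(a),0])
    if yv@M[:,1]<0: yv=-yv
    zv=np.array([0,0,-1.]); G=np.stack([np.cross(yv,zv),yv,zv],1)
    rv=Ro.from_matrix(M.T@G).as_rotvec(degrees=True)
    print("shift",np.round(sh,1),"turn",np.round(rv,2),"F",np.round(s["contact_force"],1),"t",round(float(s["t"]),2))
E
python3 - <<'E'
from h import *
z=np.load("top0.npz"); print("outline",ray(z,240.6,156.4,.018)*1000)
P=pts(z,z["d"]); o=np.array([612.8,-26.7]);a=np.deg2rad(-12.3)
ex=np.array([np.cos(a),np.sin(a)]);ey=np.array([-ex[1],ex[0]])
for q in (ray(z,240.6,156.4,.018)[:2]*1000,np.array([650.7,-93.6])): print("fix frame",(q-o)@ex,(q-o)@ey)
Q=P[175:235,325:355].reshape(-1,3)
S=Q[(Q[:,2]>.027)&(Q[:,2]<.037)&(Q[:,1]<-.27)]*1000
r=cv2.minAreaRect(S[:,:2].astype(np.float32)); print("stock top",r)
goto(.62,-.03,.42,77.7)
E
```

```text
outline [671.63083122  13.56932639  18.        ]
fix frame 48.90181313257032 51.87772183043075
fix frame 51.28176011289251 -57.290497289897495
stock top ((508.1318359375, -307.4216003417969), (19.444868087768555, 119.7112808227539), 86.91846466064453)
shift [-581.9 -433.8  -15.4] turn [ -0.1   -0.   -10.83] F [-0.1  0.1 -0.2] t 0.1
```

```bash
python3 -m jog '[[[100,-50,-36,-3,0,0,0],[100,-100,-72,-6,0,0,0],[100,-150,-108,-9,0,0,0],[100,-195,-145,-12,0,0,0],[100,-195,-145,-15,0,0,0]]]' >/dev/null
python3 -m jog '[[[100,-50,-36,0,0,0,0],[100,-100,-72,0,0,0,0],[100,-150,-108,0,0,0,0],[100,-195,-145,0,0,0,0],[100,-195,-145,0,0,0,0]]]' >/dev/null
python3 -m jog '[[[100,-50,-36,0,0,0,-3],[100,-100,-72,0,0,0,-6],[100,-150,-108,0,0,0,-9],[100,-192,-144,0,0,0,-10.8],[100,-192,-144,0,0,0,-10.8]]]'
python3 - <<'E'
from h import *
goto(.62,-.03,.42,77.7)
p,d,m=cap("wrist"); cv2.imwrite("pics/w1.png",p); np.savez("w1.npz",p=p,d=d,**m); print(-np.array(m["R"]).T@m["t"])
E
```

```text
t: 1.98
eef_pos: [0.621, -0.0337, 0.4191]
tcp_rot: [0.0, 0.111, 0.994, -0.001]
contact_force: [0.6, 0.3, 0.1]
width: 0.0853
grasp_force: 0.0
shift [ 1.8  3.4 -0.9] turn [-0.16  0.02 -0.4 ] F [0.6 0.3 0.1] t 1.98
[ 0.55024238 -0.01779989  0.38823149]
```

View pics/w1.png

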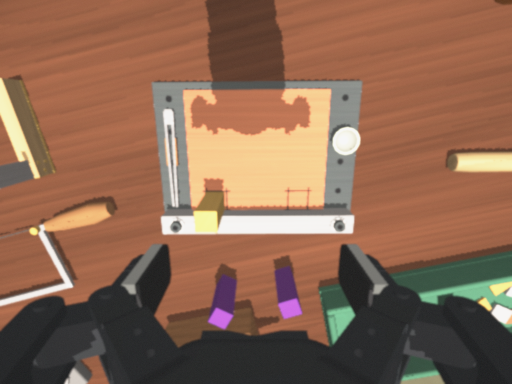

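The wrist view is upside down: up is −x and left is −y. The post top is at (207,218), the empty outline at about (298,198), the bar along v≈224, the dish at (346,141) and the tweezers at (171,150). I'll measure the frames from this view.

```bash
python3 - <<'E'
from h import *
z=np.load("w1.npz"); p,d=z["p"],z["d"]; P=pts(z,d)
g=p[180:215,275:325].astype(int)
r=g[...,2]-cv2.blur(p[...,2],(11,11))[180:215,275:325].astype(int)
print("colmin",[(275+i,int(v)) for i,v in enumerate(r[8:27].mean(0)) if v<-12])
print("rowmin",[(180+i,int(v)) for i,v in enumerate(r[:,14:34].mean(1)) if v<-12])
def rect(name,mask,zz=None):
    Q=P[mask]*1000; c=cv2.connectedComponentsWithStats(mask.astype(np.uint8)); i=1+np.argmax(c[2][1:,4]); Q=P[c[1]==i]*1000
    rr=cv2.minAreaRect(Q[:,:2].astype(np.float32)); print(name,len(Q),np.round(rr[0],1),np.round(rr[1],1),round(rr[2],2),"z",round(float(np.median(Q[:,2])),1)); return rr
roi=np.zeros(d.shape,bool); roi[70:240,140:370]=1
fx=rect("fixture",roi&(P[...,2]>.007)&(P[...,2]<.055))
b=rect("bar",roi&(P[...,2]>.036)&(P[...,2]<.048)&(np.arange(384)[:,None]>208))
po=rect("post",roi&(P[...,2]>.09))
hsv=cv2.cvtColor(p,cv2.COLOR_BGR2HSV)
lo=P[(roi&(P[...,2]>.09))]
for z0 in (.012,.018,.042,.098): print(z0)
E
```

```text
colmin []
rowmin [(190, -13), (209, -32), (210, -41), (211, -38), (212, -39), (213, -44), (214, -44)]
fixture 29134 [609.  -27.9] [259.9 190.8] 77.62 z 17.7
bar 2990 [689.2 -45.4] [249.5  26.4] 77.69 z 41.8
post 542 [602.9 -66.7] [ 30.5 140.4] 59.37 z 97.7
0.012
0.018
0.042
0.098
```

```bash
python3 - <<'E'
from h import *
z=np.load("w1.npz"); p,d=z["p"],z["d"]; P=pts(z,d)
r=p[...,2].astype(int)
print("cols",[(u,int(r[192:206,u].mean())) for u in range(282,318)])
print("rows",[(v,int(r[v,291:307].mean())) for v in range(184,214)])
a=np.deg2rad(-12.33);ex=np.array([np.cos(a),np.sin(a)]);ey=np.array([-ex[1],ex[0]])
o=np.array([689.2,-45.4])-77.5*ex; print("origin",o)
m=np.zeros(d.shape,bool); m[195:240,185:235]=1; Q=P[m&(P[...,2]>.092)]*1000
f=(Q[:,:2]-o)@np.stack([ex,ey],1); print("post fix",np.percentile(f,[2,98],0),f.mean(0),np.median(Q[:,2]))
hsv=cv2.cvtColor(p,cv2.COLOR_BGR2HSV); yl=(np.abs(P[...,2]-.098)<.006)&m
Q=P[yl]*1000; rr=cv2.minAreaRect(Q[:,:2].astype(np.float32)); print(rr)
for u,v in((288,199),(310,199),(298.5,190)):
    w=ray(z,u,v,.018)[:2]*1000; print(u,v,(w-o)@ex,(w-o)@ey)
E
```

```text
cols [(282, 246), (283, 247), (284, 247), (285, 246), (286, 246), (287, 237), (288, 237), (289, 246), (290, 246), (291, 246), (292, 246), (293, 246), (294, 246), (295, 246), (296, 247), (297, 247), (298, 246), (299, 246), (300, 246), (301, 246), (302, 246), (303, 247), (304, 246), (305, 246), (306, 244), (307, 234), (308, 237), (309, 246), (310, 247), (311, 246), (312, 246), (313, 246), (314, 246), (315, 246), (316, 246), (317, 247)]
rows [(184, 247), (185, 247), (186, 247), (187, 247), (188, 247), (189, 246), (190, 235), (191, 244), (192, 247), (193, 247), (194, 247), (195, 247), (196, 247), (197, 246), (198, 246), (199, 246), (200, 247), (201, 247), (202, 246), (203, 246), (204, 246), (205, 243), (206, 219), (207, 183), (208, 166), (209, 129), (210, 111), (211, 114), (212, 115), (213, 116)]
origin [613.4876229  -28.85049989]
post fix [[ 38.19818564 -68.5743026 ]
 [ 62.11647684 -44.3136825 ]] [ 48.23057004 -55.84423914] 97.71251104347475
((650.3395385742188, -95.15008544921875), (25.215351104736328, 24.576873779296875), 76.87458801269531)
288 199 50.682502652846935 41.794227440042945
310 199 50.89204261969665 71.60138044649769
298.5 190 38.13117810690748 55.557638762045265
```

```bash
python3 - <<'E'
from h import *
goto(.6505,-.0955,.222,77.67)
E
```

```text
shift [-43.5 -57.  196.9] turn [-0.01 -0.06 -0.14] F [0.2 0.9 0.7] t 2.02
```

```bash
python3 -m jog '[[[100,-22,-28,0,0,0,0],[100,-43.5,-57,20,0,0,0],[100,-43.5,-57,70,0,0,0],[100,-43.5,-57,110,0,0,0],[100,-43.5,-57,110,0,0,0]]]' >/dev/null
python3 - <<'E'
from h import *
goto(.6505,-.0955,.222,77.67)
p,d,m=cap("wrist"); P=pts(m,d); Q=P[(P[...,2]>.09)&(P[...,2]<.106)&(np.hypot(P[...,0]-.65,P[...,1]+.095)<.03)]*1000
print(len(Q),cv2.minAreaRect(Q[:,:2].astype(np.float32))); cv2.imwrite("pics/w2.png",p)
E
```

```text
shift [-2.9 -4.2 83.8] turn [ 0.06 -0.5   0.23] F [0.4 0.6 0.1] t 2.65
1381 ((651.083251953125, -95.54839324951172), (25.03409194946289, 25.5308837890625), 77.58283233642578)
```

```bash
python3 -m jog '[[[100,0,0,0,0,0,0],[100,0,0,40,0,0,0],[100,0,0,80,0,0,0],[100,0,0,86,0,0,0],[100,0,0,86,0,0,0]]]' 
python3 - <<'E'
from h import *
goto(.6511,-.0955,.222,77.67)
E
```

```text
t: 3.32
eef_pos: [0.6513, -0.095, 0.2256]
tcp_rot: [0.001, 0.107, 0.994, 0.0]
contact_force: [0.7, -0.0, 0.8]
width: 0.0852
grasp_force: 0.0
shift [ 0.1 -0.6  3.6] turn [0.03 0.16 0.01] F [ 0.7 -0.   0.8] t 3.33
```

```bash
python3 -m jog '[[[60,0,0,0,0,0,0],[25,0,0,0,0,0,0],[15,0,0,0,0,0,0],[0,0,0,0,0,0,0],[0,0,0,0,0,0,0]]]' 
python3 -m jog '[[[0,0,0,0,0,0,0],[0,0,0,0,0,0,0]]]' 
python3 - <<'E'
from h import *
# slide 111.5 along fixture y, to outline: 
a=np.deg2rad(-12.33);ex=np.array([np.cos(a),np.sin(a)]);ey=np.array([-ex[1],ex[0]]);o=np.array([.6135,-.0288])
g=o+.0515*ex+.055*ey; print(g)
p=np.array([.6511,-.0955])-o; print("post fix",p@ex,p@ey)
goto(g[0],g[1],.222,77.67)
E
```

```text
t: 3.95
eef_pos: [0.6508, -0.0951, 0.2244]
tcp_rot: [0.001, 0.107, 0.994, 0.0]
contact_force: [-0.5, -0.4, 4.4]
width: 0.0246
grasp_force: 59.7
t: 4.2
eef_pos: [0.6507, -0.095, 0.2244]
tcp_rot: [0.001, 0.107, 0.994, 0.0]
contact_force: [0.1, 0.5, 5.7]
width: 0.0242
grasp_force: 59.9
[0.6755569  0.01393395]
post fix 0.050975961759362295 -0.057132314172524394
shift [ -0.9 111.8   2.5] turn [ 0.02  0.06 -0.01] F [0.1 0.5 5.7] t 4.2
```

```bash
python3 -m jog '[[[0,0,15,0,0,0,0],[0,0,40,0,0,0,0],[0,0,65,0,0,0,0],[0,0,90,0,0,0,0],[0,0,112,0,0,0,0]]]' 
python3 -m jog '[[[0,0,0,0,0,0,0],[0,0,0,0,0,0,0],[0,0,0,0,0,0,0]]]' 
python3 - <<'E'
from h import *
goto(.6756,.0139,.2244,77.67)
p,d,m=cap("wrist"); P=pts(m,d); Q=P[(P[...,2]>.09)&(P[...,2]<.106)&(np.hypot(P[...,0]-.6756,P[...,1]-.014)<.025)]*1000
print(len(Q),np.median(Q[:,2]),cv2.minAreaRect(Q[:,:2].astype(np.float32))); cv2.imwrite("pics/w3.png",p)
E
```

```text
t: 4.82
eef_pos: [0.6749, 0.0146, 0.2245]
tcp_rot: [0.001, 0.107, 0.994, -0.001]
contact_force: [-0.8, -3.1, 5.8]
width: 0.0248
grasp_force: 60.0
t: 5.2
eef_pos: [0.6753, 0.0177, 0.2244]
tcp_rot: [0.001, 0.106, 0.994, 0.002]
contact_force: [0.3, 2.4, 5.4]
width: 0.0244
grasp_force: 60.0
shift [-1.1 -3.7 -0. ] turn [0.25 0.11 0.12] F [0.3 2.4 5.4] t 5.2
5207 97.77003923366033 ((674.12939453125, 12.324384689331055), (45.863006591796875, 27.835615158081055), 75.53140258789062)
```

View pics/w3.png

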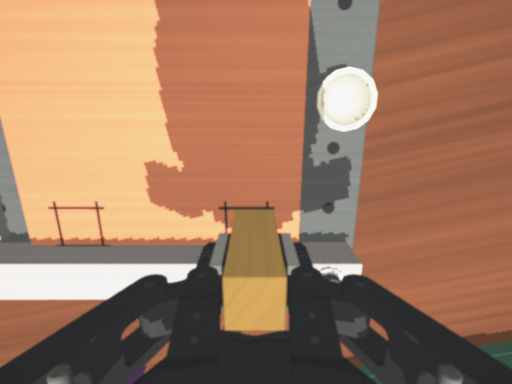

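The used outline is at (78,225) and the empty one spans u 225–268 at v 208. The post's foot spans about u 234–274 at v 210, so the post is some 4.5 mm too far in +y and I'll move it back.

```bash
python3 -m jog '[[[0,0,-2,0,0,0,0],[0,0,-4.5,0,0,0,0],[0,0,-4.5,0,0,0,0],[0,0,-4.5,0,0,0,0],[0,0,-4.5,0,0,0,0]]]' 
python3 - <<'E'
from h import *
goto(.6756,.0139,.2244,77.67)
p,d,m=cap("wrist"); cv2.imwrite("pics/w4.png",cv2.resize(p[190:260,190:310],None,fx=5,fy=5))
hsv=cv2.cvtColor(p,cv2.COLOR_BGR2HSV)
for v in (207,208,213,216,220,225): print(v,[(u,*p[v,u].tolist()) for u in range(218,280,3)])
E
```

```text
t: 5.88
eef_pos: [0.6742, 0.0128, 0.2244]
tcp_rot: [0.001, 0.107, 0.994, 0.002]
contact_force: [-0.2, 2.8, 5.4]
width: 0.0242
grasp_force: 60.0
shift [-1.1  1.4  0. ] turn [0.21 0.09 0.09] F [-0.2  2.8  5.4] t 5.88
207 [(218, 82, 112, 182), (221, 82, 113, 182), (224, 83, 114, 184), (227, 66, 84, 132), (230, 62, 78, 120), (233, 44, 48, 60), (236, 60, 76, 117), (239, 59, 75, 117), (242, 61, 77, 119), (245, 58, 75, 117), (248, 59, 75, 118), (251, 61, 77, 119), (254, 61, 77, 119), (257, 60, 77, 119), (260, 61, 78, 119), (263, 60, 78, 120), (266, 60, 76, 118), (269, 61, 77, 120), (272, 60, 76, 116), (275, 46, 48, 61), (278, 62, 77, 120)]
208 [(218, 82, 113, 182), (221, 83, 115, 183), (224, 81, 113, 181), (227, 57, 72, 108), (230, 52, 61, 88), (233, 44, 46, 54), (236, 50, 61, 81), (239, 52, 64, 85), (242, 50, 63, 83), (245, 50, 63, 83), (248, 50, 62, 83), (251, 49, 62, 83), (254, 51, 64, 84), (257, 49, 61, 81), (260, 49, 62, 81), (263, 49, 62, 80), (266, 50, 63, 80), (269, 49, 63, 80), (272, 49, 61, 81), (275, 46, 48, 56), (278, 51, 61, 89)]
213 [(218, 84, 116, 187), (221, 84, 117, 187), (
[... 1030 characters left out ...]
 (245, 68, 118, 149), (248, 68, 118, 148), (251, 68, 119, 149), (254, 69, 119, 150), (257, 67, 118, 148), (260, 67, 116, 147), (263, 69, 118, 148), (266, 68, 117, 147), (269, 69, 119, 151), (272, 69, 120, 150), (275, 66, 102, 138), (278, 84, 115, 185)]
225 [(218, 140, 196, 247), (221, 141, 198, 247), (224, 99, 138, 222), (227, 83, 114, 183), (230, 82, 112, 181), (233, 69, 116, 151), (236, 68, 118, 149), (239, 69, 119, 150), (242, 69, 119, 150), (245, 69, 120, 150), (248, 69, 119, 149), (251, 67, 119, 149), (254, 70, 120, 151), (257, 67, 118, 149), (260, 68, 117, 148), (263, 67, 117, 147), (266, 67, 117, 147), (269, 67, 118, 149), (272, 69, 119, 151), (275, 69, 116, 152), (278, 83, 115, 183)]
```

View pics/w4.png

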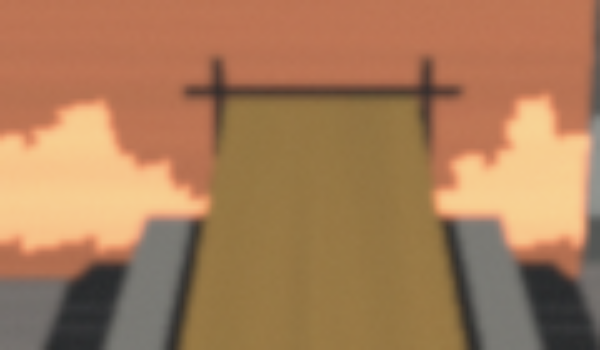

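The crop shows the post's foot edges (u 234 and 275, v≈209) squarely inside the scribed outline. Now I release, rise and go to the square.

```bash
python3 -m jog '[[[30,0,0,0,0,0,0],[60,0,0,0,0,0,0],[100,0,0,0,0,0,0],[100,0,0,0,0,0,0],[100,0,0,0,0,0,0]]]' 
python3 -m jog '[[[100,0,0,-20,0,0,0],[100,0,0,-60,0,0,0],[100,0,0,-110,0,0,0],[100,0,0,-140,0,0,0],[100,0,0,-140,0,0,0]]]' 
python3 - <<'E'
from h import *
goto(.488,-.3063,.30,86.9)
p,d,m=cap("wrist"); P=pts(m,d); Q=P[(P[...,2]>.09)&(P[...,2]<.106)&(np.hypot(P[...,0]-.6756,P[...,1]-.014)<.03)]*1000
print(len(Q),np.median(Q[:,2]),cv2.minAreaRect(Q[:,:2].astype(np.float32)))
E
```

```text
t: 6.55
eef_pos: [0.6733, 0.0099, 0.2236]
tcp_rot: [-0.0, 0.108, 0.994, -0.0]
contact_force: [0.5, -0.1, -0.3]
width: 0.0849
grasp_force: 0.0
t: 7.18
eef_pos: [0.6743, 0.0095, 0.3687]
tcp_rot: [0.004, 0.108, 0.994, 0.001]
contact_force: [-1.1, -0.8, -1.2]
width: 0.0854
grasp_force: 0.0
shift [ 115.  -348.5   66.9] turn [ 0.1   0.46 -9.25] F [-1.1 -0.8 -1.2] t 7.17
825 97.76705365547559 ((674.4478149414062, 13.010750770568848), (24.854360580444336, 24.589170455932617), 77.6056900024414)
```

```bash
python3 -m jog '[[[100,18,-55,0,0,0,0],[100,36,-110,0,0,0,0],[100,54,-165,0,0,0,0],[100,60,-180,0,0,0,0],[100,60,-180,0,0,0,0]]]' >/dev/null
python3 -m jog '[[[100,18,-55,0,0,0,-3],[100,36,-110,0,0,0,-6],[100,55,-168,20,0,0,-9.2],[100,55,-168,60,0,0,-9.2],[100,55,-168,60,0,0,-9.2]]]' 
python3 -m jog '[[[100,0,0,0,0,0,0],[100,0,0,0,0,0,0]]]' >/dev/null
python3 - <<'E'
from h import *
p,d,m=cap("wrist"); np.savez("w5.npz",p=p,d=d,**m); cv2.imwrite("pics/w5.png",p)
P=pts(m,d); Q=P[(P[...,2]>.026)&(P[...,2]<.037)&(np.abs(P[...,0]-.508)<.08)&(np.abs(P[...,1]+.307)<.03)]*1000
r=cv2.minAreaRect(Q[:,:2].astype(np.float32)); print(len(Q),np.median(Q[:,2]),r)
goto(.488,-.3063,.18,86.9)
E
```

```text
t: 8.48
eef_pos: [0.487, -0.3029, 0.3005]
tcp_rot: [-0.003, 0.026, 1.0, 0.002]
contact_force: [-0.5, 0.8, -0.2]
width: 0.0852
grasp_force: 0.0
2372 31.894754865460776 ((508.35614013671875, -309.5063781738281), (18.34445571899414, 120.83468627929688), 86.55810546875)
shift [  0.3  -1.6 125.1] turn [-0.03  0.15  0.1 ] F [-0.2  0.8 -0.2] t 8.78
```

View pics/w5.png

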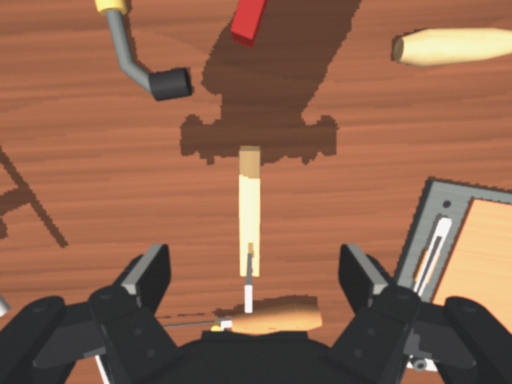

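The wooden square lies at (250,210) with its blade at (249,285), between the open fingers and clear of the saw handle at (265,320) and the tweezers. I descend and grip.

```bash
python3 -m jog '[[[100,0,-3,40,0,0,0.2],[100,0,-3,80,0,0,0.2],[100,0,-3,115,0,0,0.2],[100,0,-3,124,0,0,0.2],[100,0,-3,124,0,0,0.2]]]' >/dev/null
python3 -m jog '[[[100,0,0,0,0,0,0],[100,0,0,0,0,0,0]]]'
python3 - <<'E'
from h import *
goto(.4884,-.3079,.18,86.7)
E
```

```text
t: 9.65
eef_pos: [0.4871, -0.3087, 0.1811]
tcp_rot: [0.001, 0.029, 1.0, -0.0]
contact_force: [0.5, 0.1, -0.3]
width: 0.0854
grasp_force: 0.0
shift [-1.2  0.9  1.1] turn [-0.05  0.15 -0.03] F [ 0.5  0.1 -0.3] t 9.65
```

Within about 1 mm. Close, then lift a little and check how the square sits in the grip.

```bash
python3 -m jog '[[[50,-1,0.5,0,0,0,0],[20,-1,0.5,0,0,0,0],[0,-1,0.5,0,0,0,0],[0,-1,0.5,0,0,0,0],[0,-1,0.5,0,0,0,0]]]' 
python3 -m jog '[[[0,0,0,0,0,0,0],[0,0,0,0,0,0,0],[0,0,0,-10,0,0,0],[0,0,0,-40,0,0,0],[0,0,0,-60,0,0,0]]]' 
python3 -m jog '[[[0,0,0,-40,0,0,0],[0,0,0,-80,0,0,0],[0,0,0,-80,0,0,0],[0,0,0,-80,0,0,0]]]' 
python3 - <<'E'
from h import *
p,d,m=cap("wrist"); s=ctrl.state(); np.savez("w6.npz",p=p,d=d,**m); cv2.imwrite("pics/w6.png",p)
a=np.deg2rad(-12.33);ex=np.array([np.cos(a),np.sin(a)]);ey=np.array([-ex[1],ex[0]]);o=np.array([.6135,-.0288])
g=o-.06*ex+.055*ey; print("pre-place grip point",g); goto(g[0],g[1],.32,77.67)
P=pts(m,d); Q=P[(P[...,2]>.12)&(d>.05)&(np.hypot(P[...,0]-.488,P[...,1]+.308)<.11)]
M=Ro.from_quat(np.array(s["tcp_rot"])[[1,2,3,0]]).as_matrix(); L=(Q-s["eef_pos"])@M*1000
hz,e=np.histogram(L[:,2],np.arange(60,240,5)); print([(int(b),int(c)) for b,c in zip(e,hz) if c>20])
E
```

```text
t: 10.28
eef_pos: [0.4876, -0.3081, 0.1798]
tcp_rot: [0.0, 0.029, 1.0, -0.0]
contact_force: [-0.0, -1.1, 1.6]
width: 0.017
grasp_force: 59.1
t: 10.9
eef_pos: [0.4875, -0.3077, 0.2407]
tcp_rot: [-0.0, 0.029, 1.0, 0.0]
contact_force: [-0.2, -1.0, -1.6]
width: 0.0167
grasp_force: 58.6
t: 11.4
eef_pos: [0.487, -0.3073, 0.3188]
tcp_rot: [-0.001, 0.029, 1.0, 0.001]
contact_force: [0.7, 0.6, -2.2]
width: 0.0168
grasp_force: 58.8
pre-place grip point [0.56662877 0.03774388]
shift [-59.6 348.9  -1.4] turn [ 0.08 -0.18  9.01] F [-0.1  0.3 -2.6] t 11.45
[(70, 148), (75, 2249), (80, 4551), (85, 5715), (90, 5300), (95, 5030), (100, 3677), (105, 2435), (110, 2120), (115, 4099), (120, 1449), (125, 1095), (130, 362), (135, 611), (140, 316), (145, 5724), (150, 362), (155, 311), (160, 281), (165, 157), (170, 66), (175, 63)]
```

View pics/w6.png

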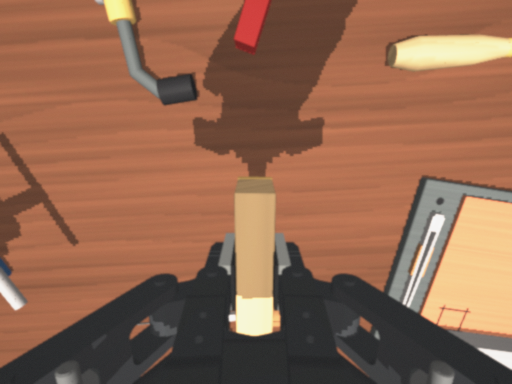

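The square hangs straight in the grip: its stock spans u 236–275 and v 180–335. I check the pitch and roll from the depth of the stock's top.

```bash
python3 - <<'E'
from h import *
z=np.load("w6.npz"); s=ctrl.state(); P=pts(z,z["d"])
M=Ro.from_quat(np.array(s["tcp_rot"])[[1,2,3,0]]).as_matrix(); L=(P-s["eef_pos"])@M*1000
k=L[200:330,240:271].reshape(-1,3); k=k[(k[:,2]>140)&(k[:,2]<156)]
A=np.c_[k[:,:2],np.ones(len(k))]; c=np.linalg.lstsq(A,k[:,2],rcond=None)[0]; print("slopes",c, "res",np.std(A@c-k[:,2]),"x range",k[:,0].min(),k[:,0].max())
t=(np.abs(L[...,2]-148)<6); t[:170]=0; t[340:]=0; t[:,:225]=0;t[:,285:]=0
q=L[t]; ed=[];xs=[]
for x in np.arange(5,38,3):
    w=q[np.abs(q[:,0]-x)<1.5]; ed.append((w[:,1].min()+w[:,1].max())/2) if len(w) else ed.append(np.nan); xs.append(x)
print(np.round(ed,1), q[:,0].max()); print(np.rad2deg(c[:2]))
E
```

```text
slopes [-7.66985703e-04 -1.91046036e-03  1.47366284e+02] res 0.5515672436562246 x range -32.733998190261126 35.96501468261333
[0.1 0.1 0.2 0.1 0.1 0.1 0.3 0.4 0.4 0.4 0.4] 39.30340953933564
[-0.04394504 -0.10946132]
```

```bash
python3 -m jog '[[[0,-9,55,0,0,0,0],[0,-18,105,0,0,0,2],[0,-26,155,0,0,0,4],[0,-30,175,0,0,0,4.5],[0,-30,175,0,0,0,4.5]]]' >/dev/null
python3 -m jog '[[[0,0,0,0,0,0,0]]]' >/dev/null
python3 - <<'E'
from h import *
a=np.deg2rad(-12.33);ex=np.array([np.cos(a),np.sin(a)]);ey=np.array([-ex[1],ex[0]]);o=np.array([.6135,-.0288])
g=o-.06*ex+.0542*ey; goto(g[0],g[1],.32,77.67)
E
```

```text
shift [-15.2 177.1  -1.4] turn [-0.07 -0.1   4.4 ] F [-0.2 -1.1 -2.5] t 12.2
```

```bash
python3 -m jog '[[[0,-5,50,0,0,0,1],[0,-9,100,0,0,0,2],[0,-13,150,0,0,0,3],[0,-15,177,0,0,0,4.4],[0,-15,177,0,0,0,4.4]]]' >/dev/null
python3 -m jog '[[[0,0,0,0,0,0,0],[0,0,0,30,0,0,0],[0,0,0,70,0,0,0],[0,0,0,80,0,0,0],[0,0,0,80,0,0,0]]]' >/dev/null
python3 -m jog '[[[0,0,0,0,0,0,0],[0,0,0,0,0,0,0]]]'
python3 - <<'E'
from h import *
a=np.deg2rad(-12.33);ex=np.array([np.cos(a),np.sin(a)]);ey=np.array([-ex[1],ex[0]]);o=np.array([.6135,-.0288])
g=o-.06*ex+.0542*ey; goto(g[0],g[1],.198,77.67)
p,d,m=cap("wrist"); P=pts(m,d); np.savez("w7.npz",p=p,d=d,**m)
cv2.imwrite("pics/w7.png",p)
p,d,m=cap("side"); 
q=proj(m,np.array([.655,.02,.05])); print(q); u,v=q.astype(int)
cv2.imwrite("pics/s7.png",cv2.resize(p[v-60:v+60,u-75:u+75],None,fx=5,fy=5,interpolation=cv2.INTER_CUBIC))
E
```

```text
t: 13.7
eef_pos: [0.5673, 0.0382, 0.2411]
tcp_rot: [0.001, 0.107, 0.994, 0.0]
contact_force: [-0.7, -0.2, -2.6]
width: 0.0172
grasp_force: 59.1
shift [ 0.7 -1.5 43.1] turn [0.07 0.14 0.09] F [-0.7 -0.2 -2.6] t 13.7
[287.49388493 175.13268557]
```

View pics/s7.png

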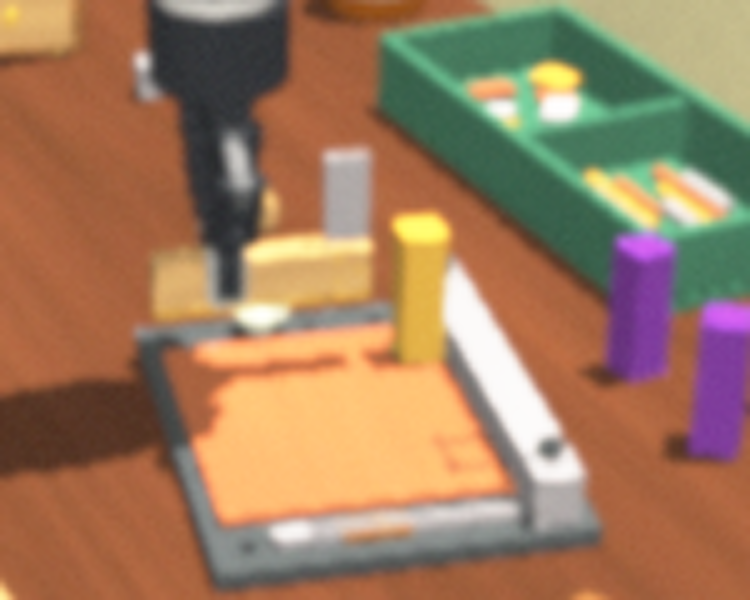

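The side view shows the square held upright over the plate, with its blade at crop (347,195) just before the post at (420,290). Everything else is where it was. I go down to just above the plate.

```bash
python3 -m jog '[[[0,0.5,-1.3,15,0,0,0],[0,0.5,-1.3,30,0,0,0],[0,0.5,-1.3,38,0,0,0],[0,0.5,-1.3,38,0,0,0],[0,0.5,-1.3,38,0,0,0]]]'
python3 -m jog '[[[0,0,0,2,0,0,0],[0,0,0,4,0,0,0],[0,0,0,4,0,0,0],[0,0,0,4,0,0,0]]]'
python3 -m jog '[[[0,0,0,1,0,0,0],[0,0,0,1.5,0,0,0],[0,0,0,1.5,0,0,0],[0,0,0,1.5,0,0,0]]]'
python3 - <<'E'
from h import *
a=np.deg2rad(-12.33);ex=np.array([np.cos(a),np.sin(a)]);ey=np.array([-ex[1],ex[0]]);o=np.array([.6135,-.0288])
g=o-.041*ex+.0542*ey; goto(g[0],g[1],.198,77.67)
E
```

```text
t: 14.42
eef_pos: [0.5662, 0.0372, 0.2018]
tcp_rot: [0.0, 0.107, 0.994, 0.0]
contact_force: [0.1, 0.2, -2.4]
width: 0.0173
grasp_force: 59.2
t: 14.92
eef_pos: [0.5661, 0.0372, 0.1979]
tcp_rot: [0.0, 0.107, 0.994, 0.0]
contact_force: [0.2, -0.5, -0.4]
width: 0.0167
grasp_force: 59.4
t: 15.42
eef_pos: [0.5661, 0.0371, 0.1978]
tcp_rot: [0.0, 0.107, 0.994, 0.0]
contact_force: [-3.6, 0.7, 10.4]
width: 0.0171
grasp_force: 61.1
shift [-19.4  -0.1  -0.2] turn [ 0.05 -0.    0.09] F [-3.6  0.7 10.4] t 15.43
```

Contact with the plate: about 13 N over the hanging weight. Now slide forward to the post.

```bash
python3 -m jog '[[[0,-4,0,0,0,0,0],[0,-8,0,0,0,0,0],[0,-12,0,0,0,0,0],[0,-15,0,0,0,0,0],[0,-15,0,0,0,0,0]]]'
python3 -m jog '[[[0,-1,0,0,0,0,0],[0,-2,0,0,0,0,0],[0,-3,0,0,0,0,0],[0,-3,0,0,0,0,0]]]'
python3 - <<'E'
from h import *
a=np.deg2rad(-12.33);ex=np.array([np.cos(a),np.sin(a)]);ey=np.array([-ex[1],ex[0]]);o=np.array([.6135,-.0288])
s=ctrl.state(); e=s["eef_pos"][:2]-o; print("grip fix",e@ex*1000,e@ey*1000,"F fix",s["contact_force"][:2]@ex,s["contact_force"][:2]@ey,s["contact_force"][2],s["moment"])
E
```

```text
t: 16.05
eef_pos: [0.581, 0.0342, 0.1979]
tcp_rot: [0.0, 0.107, 0.994, 0.001]
contact_force: [-3.6, 0.0, 10.5]
width: 0.0168
grasp_force: 60.8
t: 16.55
eef_pos: [0.5836, 0.0336, 0.1978]
tcp_rot: [-0.0, 0.107, 0.994, 0.001]
contact_force: [-4.3, 0.8, 9.9]
width: 0.0174
grasp_force: 61.0
grip fix -42.542599025094894 54.60667746315823 F fix -4.411706575504619 -0.1287545658991071 9.874220210151318 [0.11667303 0.83340237 0.01996481]
```

```bash
for i in 1; do python3 -m jog '[[[0,-0.5,0,0,0,0,0],[0,-1,0,0,0,0,0],[0,-1.5,0,0,0,0,0],[0,-1.5,0,0,0,0,0]]]'; done
python3 -m jog '[[[0,-0.5,0,0,0,0,0],[0,-1,0,0,0,0,0],[0,-1,0,0,0,0,0]]]'
python3 -m jog '[[[0,-0.5,0,0,0,0,0],[0,-1,0,0,0,0,0],[0,-1,0,0,0,0,0]]]'
```

```text
t: 17.05
eef_pos: [0.5845, 0.0335, 0.1978]
tcp_rot: [-0.001, 0.106, 0.994, 0.001]
contact_force: [-6.9, 1.5, 12.8]
width: 0.017
grasp_force: 61.3
t: 17.42
eef_pos: [0.5854, 0.0333, 0.1978]
tcp_rot: [-0.001, 0.106, 0.994, 0.001]
contact_force: [-6.1, 0.6, 12.6]
width: 0.017
grasp_force: 61.3
t: 17.8
eef_pos: [0.5862, 0.0331, 0.1978]
tcp_rot: [-0.002, 0.106, 0.994, 0.001]
contact_force: [-7.2, 1.9, 13.8]
width: 0.0167
grasp_force: 61.4
```

```bash
python3 -m jog '[[[0,-0.5,0,0,0,0,0],[0,-1,0,0,0,0,0],[0,-1,0,0,0,0,0]]]'
python3 -m jog '[[[0,-0.5,0,0,0,0,0],[0,-1,0,0,0,0,0],[0,-1,0,0,0,0,0]]]'
python3 - <<'E'
from h import *
a=np.deg2rad(-12.33);ex=np.array([np.cos(a),np.sin(a)]);ey=np.array([-ex[1],ex[0]]);o=np.array([.6135,-.0288])
s=ctrl.state(); e=s["eef_pos"][:2]-o; print("grip fix",e@ex*1000,e@ey*1000,"F fix",s["contact_force"][:2]@ex,s["contact_force"][:2]@ey,s["contact_force"][2],s["moment"])
E
```

```text
t: 18.18
eef_pos: [0.5865, 0.0331, 0.1978]
tcp_rot: [-0.003, 0.106, 0.994, 0.001]
contact_force: [-9.7, 2.1, 16.2]
width: 0.0171
grasp_force: 61.7
t: 18.55
eef_pos: [0.5869, 0.033, 0.1978]
tcp_rot: [-0.004, 0.106, 0.994, 0.001]
contact_force: [-11.8, 2.9, 18.5]
width: 0.0169
grasp_force: 62.1
grip fix -39.18951319740889 54.67250822586694 F fix -12.162413342618096 0.287032313687297 18.5200308444404 [0.37300103 2.13482538 0.03769303]
```

Force rises now with little motion, so the post appears to be home. I check it with the cameras.

```bash
python3 - <<'E'
from h import *
a=np.deg2rad(-12.33);ex=np.array([np.cos(a),np.sin(a)]);ey=np.array([-ex[1],ex[0]]);o=np.array([.6135,-.0288])
s=ctrl.state(); print("tool z",Ro.from_quat(np.array(s["tcp_rot"])[[1,2,3,0]]).as_matrix()[:,2])
for n in("top","wrist"):
    p,d,m=cap(n); P=pts(m,d); f=np.stack([(P[...,:2]-o)@ex,(P[...,:2]-o)@ey,P[...,2]],-1)*1000
    k=(np.abs(f[...,2]-98)<4)&(f[...,0]>36)&(f[...,0]<70)&(np.abs(f[...,1]-54)<20); q=f[k]
    if len(q)>20: r=cv2.minAreaRect(q[:,:2].astype(np.float32)); print(n,len(q),r)
p,d,m=cap("side"); q=proj(m,np.array([.655,.02,.05])); u,v=q.astype(int)
cv2.imwrite("pics/s8.png",cv2.resize(p[v-40:v+35,u-60:u+40],None,fx=8,fy=8,interpolation=cv2.INTER_CUBIC))
E
```

```text
tool z [-0.00723795  0.00283006 -0.9999698 ]
top 41 ((53.09844970703125, 55.89545440673828), (22.209068298339844, 24.626754760742188), 1.462457299232483)
```

View pics/s8.png

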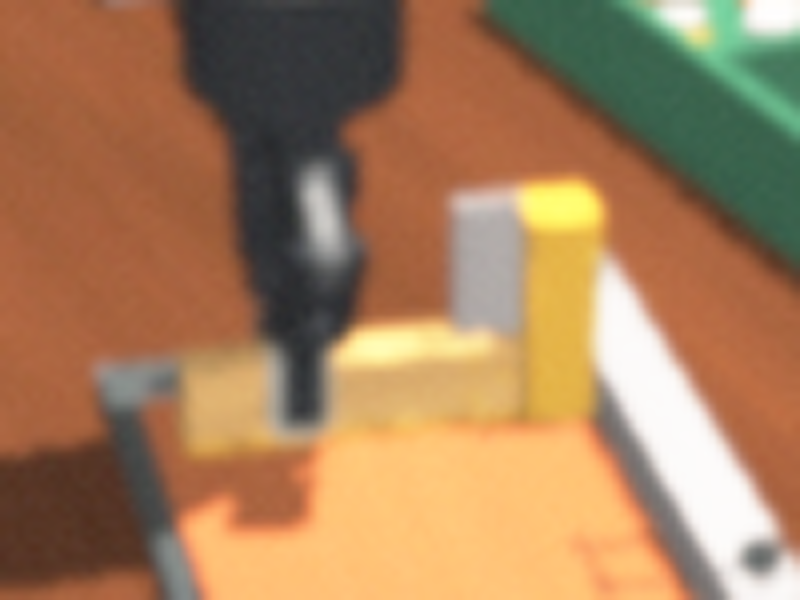

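The side view shows the stock flat on the plate and the blade against the post at crop (520,300), with the post against the bar. The tool leans 0.008 rad under the push, so I straighten it a little.

```bash
python3 - <<'E'
from h import *
goto(.5869,.033,.1978,77.67)
E
```

```text
shift [-0.  0.  0.] turn [ 0.07 -0.44  0.11] F [-13.    3.1  18.5] t 18.7
```

```bash
python3 -m jog '[[[0,0.3,0,0,0,-0.3,0],[0,0.6,0,0,0,-0.6,0],[0,0.6,0,0,0,-0.6,0],[0,0.6,0,0,0,-0.6,0],[0,0.6,0,0,0,-0.6,0]]]'
python3 - <<'E'
from h import *
goto(.5869,.033,.1978,77.67); s=ctrl.state(); print(s["moment"])
E
```

```text
t: 19.32
eef_pos: [0.5857, 0.0333, 0.1978]
tcp_rot: [0.0, 0.106, 0.994, 0.001]
contact_force: [-13.2, 2.5, 20.5]
width: 0.0171
grasp_force: 62.5
shift [-1.2 -0.   0. ] turn [0.07 0.02 0.12] F [-13.2   2.5  20.5] t 19.32
[ 0.48046516  2.86545112 -0.01977169]
```

```bash
python3 -m jog '[[[0,0,0,0,0,0,0],[0,0,0,0,0,0,0],[0,0,0,0,0,0,0],[0,0,0,0,0,0,0],[0,0,0,0,0,0,0]]]'
python3 - <<'E'
from h import *
m=ctrl.camera_model("wrist"); s=ctrl.state(); p,d=ctrl.capture("wrist"); P=pts(m,d)*1000
k=P[200:330,240:271].reshape(-1,3); k=k[np.abs(k[:,2]-50)<7]
A=np.c_[k[:,:2]-k[:,:2].mean(0),np.ones(len(k))]; print("stock top slope x,y, z",np.linalg.lstsq(A,k[:,2],rcond=None)[0],len(k))
p,d,m=cap("top"); P=pts(m,d)
a=np.deg2rad(-12.33);ex=np.array([np.cos(a),np.sin(a)]);ey=np.array([-ex[1],ex[0]]);o=np.array([.6130,-.0275])
f=np.stack([(P[...,:2]-o)@ex,(P[...,:2]-o)@ey,P[...,2]],-1)*1000
q=f[(np.abs(f[...,2]-98)<5)&(f[...,0]>36)&(f[...,0]<70)&(np.abs(f[...,1]-54)<20)]; print(cv2.minAreaRect(q[:,:2].astype(np.float32)),len(q))
E
```

```text
t: 19.95
eef_pos: [0.5857, 0.0333, 0.1978]
tcp_rot: [0.0, 0.106, 0.994, 0.001]
contact_force: [-13.8, 1.8, 20.2]
width: 0.0171
grasp_force: 62.5
stock top slope x,y, z [-5.01266723e-04  2.26927017e-03  4.99137038e+01] 4012
((54.27400207519531, 55.68162536621094), (22.2779598236084, 25.036243438720703), 11.4412202835083) 50
```

```bash
python3 -c "
from bench import ctrl
print(ctrl.close_job())"
```

```text
the job is handed in; nothing more can be done
None
```

I slid the post onto the empty outline and pressed the gripped square into the corner between plate and post, about 13 N forward and 20 N down. The job was handed in at about 20 s; no verdict came back, and the post being home against the bar is inferred from push force and arm position, not measured directly.

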